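# Reset, power and start a control panel

## Task

Bring the panel on the bench up for its test, just by pressing; nothing is to be picked up. First push the popped-out button of the tripped white breaker fully home, then press the raised end of the red rocker on the blue supply so that it is fully on, and then press the green start button all the way down, hold it there for about a second and let it come up again. Do not press the red stop button; the supply must stay standing where it is, not lifted or shoved along, and leave the loose tools and parts where they lie.

Things in the scene. Friction and masses are not known exactly. Their poses are not given: they have to be found in the camera images.
- trip_top (a point): Top centre of the tripped breaker's reset button: black cap 16 mm across on a yellow shaft 21 mm across, popped out 13 mm above its white housing's top, yellow showing. The two other white breakers have theirs home: 4 mm of black cap, no yellow. Site moves with the button, z up. Breakers, start and stop modules (each 84 x 44 x 60 mm, button in the middle) stand in one row in any order, 48 mm apart.
- trip (a joint): Travel of the tripped breaker's button in m: 0 = fully popped out, 0.009 = fully home (mechanical stop). It is pressed straight down, resists with about 3 N and stays where it is left (no spring).
- rocker_on (a point): Middle of the raised ON half of the supply's red rocker, on its upper face 21 mm from the hinge, at the white bar that marks ON. The rocker is 60 x 30 mm; while off, its ON half slopes up by 20 degrees, tip about 10 mm above the other half, which is level. The point moves with the rocker: about 88 mm above the bench while off, 7 mm lower when on.
- rocker (a joint): Angle of the supply's rocker in rad: 0 = off, 0.35 = fully on (mechanical stop). Pressing the raised ON half straight down turns it on; takes about 4 N there, and it stays where it is left (no spring).
- start_top (a point): Centre of the top of the green start button, 24 mm across, its top 13 mm above the flat top of its light grey housing (84 x 44 x 60 mm) in the row on the panel. z axis up; moves with the button.
- start (a joint): Travel of the green start button in m: 0 = up, 0.006 = fully down (mechanical stop). Pressed straight down; 1.4 N to start moving, about 4.5 N fully down; it springs back when released.
- stop_top (a point): Centre of the top of the red stop button, same shape as the start button, in the same row on the panel.
- stop (a joint): Travel of the red stop button in m: 0 = up, 0.006 = fully down; springs back.
- panel: Electrical mounting plate lying fixed on the bench, 270 x 370 mm and 20 mm thick, origin under its centre. The row of five modules runs along its y axis at x = -20 mm (module tops 80 mm above the bench); behind it, at x = 62 to 122 mm, stands a row of orange and grey drives whose tops are 75 mm above the bench.
- supply: Blue bench supply, a loose box on four rubber feet, about 1.6 kg, 170 x 115 mm and 75 mm high, origin under its centre. The red rocker sits on its top, hinge across the box at x = 25 mm, raised ON half towards +x. A dark carrying handle crosses its top at x = -66 mm and rises 35 mm above it.
- screwdriver: Screwdriver, red handle, 160 mm long, lying loose on the panel in front of the modules. Origin under its middle.
- terminal: Green plug-in terminal, 34 x 50 x 38 mm, loose on the panel in front of the modules. Origin under its centre.
- meter: Red handheld meter with a dark face, 150 x 75 x 42 mm, loose on the bench. Origin under its centre.
- pliers: Pliers with orange handles, 190 mm long, 12 mm thick, loose on the bench. Origin under the pivot.
- partsbox: Clear divided parts box, 110 x 160 x 35 mm, loose beyond the panel. Origin under its centre.
- tin: Yellow tin, 60 mm across, 70 mm high, loose on the bench. Origin under its centre.
- reel: Blue reel, 90 mm across, 30 mm high, with a 36 mm hole, loose on the bench. Origin under its centre.
Things that resemble listed ones, but are neither listed nor needed, are in the scene too. Leave any turquoise look-alike of the supply alone.

How it is judged (in metres and radians):
On the way, in this order (a step that is already met when the one before it is completed fails the run):
1. the tripped breaker's button is pushed home (value of joint trip above 0.0075 m), for 0.1 s.
2. the supply's rocker is on (value of joint rocker above 0.29 rad), for 0.1 s.
3. the green start button is held down (value of joint start above 0.0045 m), for 0.4 s.
At the end, for the whole second after the job is handed in: The tripped breaker's button is home (at least 7.5 of 9 mm), the rocker is on (at least 0.29 of 0.35 rad), the start and stop buttons are up (within 1 mm), and the supply stands level and still on the bench (value of joint trip above 0.0075 m and value of joint rocker above 0.29 rad and value of joint each of start, stop below 0.001 m and height (world z) of supply below 0.005 m and angle between supply's own z axis and vertical below 0.05 rad and linear speed of supply below 0.01 m/s); the robot touches nothing.
It fails at once if the supply is switched on before the breaker is reset (value of joint rocker above 0.2 rad and value of joint trip below 0.0075 m).
It fails at once if the start button is pressed before the supply is on (value of joint start above 0.002 m and value of joint rocker below 0.29 rad).
It fails at once if the red stop button is pressed (value of joint stop above 0.002 m).
It fails at once if the supply is lifted, tipped or shoved more than 25 mm (distance of supply from where it was at the start of the episode above 0.025 m or height (world z) of supply above 0.008 m or angle between supply's own z axis and vertical above 0.12 rad).
It fails at once if a loose tool or part is moved more than 20 mm (distance of any of screwdriver, terminal, meter, pliers, partsbox, tin, reel from where it was at the start of the episode above 0.02 m).
It also fails if it takes over 54 s, if anything falls off the work surface, if the arm or the gripper's body presses on something with over 40 N, if the wrist force passes 120 N, or if a joint passes its speed limit or range.

## Robot

A 7-joint arm with a two-finger parallel gripper is mounted at the origin on the work surface. World frame = base frame: x ahead of the robot, y to its left, z up, the work surface at z = 0. Lengths are in mm, angles in rad, forces in N, time in s.
With the tool pointing down it reaches from about 400 to 875 mm from the base axis. Payload 4.4 kg.
Tool frame: the origin (TCP) lies between the finger pads; the fingertips stand 14 mm ahead of it and the grasp point (between the pads) lies 5 mm behind it; z points along the fingers, y is the direction in which the jaws open and shut (so a half turn about z gives the same grasp; the last joint's range is limited). The gripper opens to 85 mm and grips with 20 to 120 N. Pads are 22 mm wide; open, the fingers measure 114 mm over their backs; the gripper's body (76 mm by 85 mm) begins 54 mm behind the grasp point. The pads swing forward as they close: fully open they stand 13 mm farther back than shut.
Start: joints at [1.145, 0.628, 0.038, 1.517, -0.027, 0.996, -0.02], TCP at [228.884, -608.383, 245.313] pointing down, gripper open.
Joint ranges: [-3.06, 3.06], [-0.37, 2.12], [-1.25, 1.32], [0.18, 2.47], [-1.1, 4.24], [0.23, 1.98], [-2.94, 2.94]. Speed limits (rad/s): [2.57, 2.57, 3.14, 3.14, 3.14, 3.14, 3.14].

## Interface

Orientations are given as a rotation vector (axis times angle).
In Python, from workcell import manip, viewer, order gives the robot as it stands.
- The arm moves only by the shell command python3 -m inch 'ROWS'. ROWS is JSON, a list of rows, each a list of 7 numbers: the opening in per cent of the stroke, from 0 (shut) to 100 (fully open), then the shift along the tool's x, y, z in units of 60 cm (1.0 is 60 cm), then the turn, a rotation vector about the tool's x, y, z in units of 90 degrees (1.0 is 90 degrees). A call has exactly 10 rows; each row is the pose to reach, as a shift and turn from the pose commanded when the call began, along the tool's axes at that moment; what a row does not reach only later rows make up. A row lasts 1/8 s, in which the tool goes at most 62.5 mm and 10.7 degrees, less where a joint would pass 70% of its speed; a pose out of reach is approached as far as the arm can. A call with a number of a shift or a turn outside -1 to 1 is refused whole. A call with a gripper value outside its range is refused whole. The fingers move at their own pace and stop on an object; the grip force is fixed at half the most. Time passes only in rows, so rows that repeat a pose let the fingers close, or fill a call up. It gives the time, the measured TCP pose, the force and the opening at its end, in the units of the state.
- manip.observe(): the state, without advancing time (a new reading comes with each control period).
- viewer.capture(name): name is "scene" or "side" or "wrist"; returns a dict with "image" (400x640x3 uint8, red, green, blue), "vertical_fov" (degrees; the focal length in pixels is half the picture's height over the tangent of half this angle, whatever the lens; pixels are square), "cx", "cy" (the principal point, pixels), "origin" and "rotation" of the camera in the world; the wrist camera has in their place "mount" (4x4, takes a point from camera to tool coordinates, whose origin is the TCP and whose axes are the flange's). Camera axes: x right, y up, looking along -z (the intrinsics and any distortion apply to the point x, -y, -z); pixel columns grow to the right and rows downward; lengths in mm; the calibration is good to about 2 mm. The wrist camera is an equidistant fisheye: a pixel r from the principal point sees the ray r / f radians off the axis. A picture is of the moment at which its call begins: read the wrist's pose just before it. There is no depth.
- order.finish_job(): hands the job in, once; it reports no verdict.
The state is a dict: "t": time; "q": joint angles; "joint_velocities": joint speeds; "joint_efforts": joint torques, N m; "tool_pos": TCP position; "ee_rot": TCP orientation; "contact_force": force on the tool from outside, world axes, zero at the start; "torque": the same for the moment, N m; "grip_width": opening from 0.0 (shut) to 1.0 (fully open).
Only numpy, scipy, OpenCV 4.12 (cv2) and the standard library are available. Lean on these libraries where they do the work, as an engineer would, in place of code of your own. Each camera call takes 0.05 s, during which the arm holds its last target.

## Working session

There is one attempt and no reset: what is moved stays moved. The work goes in short steps, Python scripts to look and compute and a shell command to move; the robot and the scene stay as the last step left them, time stands still between calls to the robot, and variables do not carry over. Pictures are saved under pics/ and viewed, and the job is handed in when it is done.

```bash
mkdir -p pics; ls; python3 - <<'E'
from workcell import manip, viewer, order
import cv2,json,pickle
s=manip.observe(); print(s)
for n in ["scene","side","wrist"]:
    c=viewer.capture(n); cv2.imwrite(f"pics/{n}0.png",c["image"][:,:,::-1]); pickle.dump((manip.observe(),c),open(f"pics/{n}0.pkl","wb"))
    print(n,{k:v for k,v in c.items() if k!="image"})
E
```

```text
pics
{'t': 0.0, 'q': array([ 1.14521136,  0.62934546,  0.03848696,  1.51838299, -0.02699908,
        0.99627879, -0.01998535]), 'joint_velocities': array([ 0.00107708,  0.00108234,  0.00074536,  0.00010378, -0.0014575 ,
       -0.00049521,  0.00015867]), 'joint_efforts': array([-6.34006283e-04, -5.63392425e+01,  1.22633826e+00, -1.93441343e+01,
        1.10026274e-02,  1.05897576e-02, -3.35395221e-06]), 'tool_pos': array([ 228.63884605, -607.81990359,  244.38551994]), 'ee_rot': array([-3.08907780e+00, -5.61740457e-01,  6.13115972e-04]), 'contact_force': array([-0.47040601,  0.4267925 , -0.47184167]), 'torque': array([ 0.0076391 ,  0.02105438, -0.01949713]), 'grip_width': 1.0017539772819541}
scene {'vertical_fov': 50.634738551621886, 'cx': 317.6000270265694, 'cy': 201.6390161999058, 'origin': array([ 994.37086588,  759.85870014, 1042.85244307]), 'rotation': array([0.27539495, 0.97761881, 2.44918561])}
side {'vertical_fov': 49.726345345521004, 'cx': 319.0113655231328, 'cy': 196.81216452523452, 'origin': array([-353.6411723 , -869.87757254,  956.37509018]), 'rotation': array([ 0.89560139, -0.37206405, -0.75832268])}
wrist {'vertical_fov': 65.70646984690485, 'cx': 316.249443271659, 'cy': 196.79249354320427, 'mount': array([[ 5.60266200e-04,  9.46541869e-01,  3.22580497e-01,
         8.30328205e+01],
       [ 9.99999829e-01, -5.85296629e-04, -1.94008602e-05,
         3.92465752e-01],
       [ 1.70441551e-04,  3.22580453e-01, -9.46542034e-01,
        -1.29692699e+02],
       [ 0.00000000e+00,  0.00000000e+00,  0.00000000e+00,
         1.00000000e+00]])}
```

View pics/scene0.png

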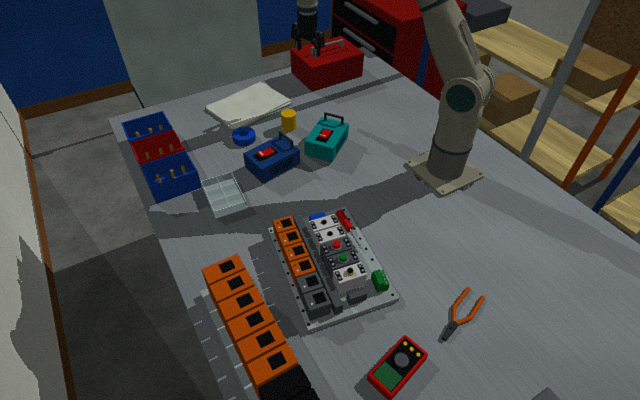

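View pics/side0.png

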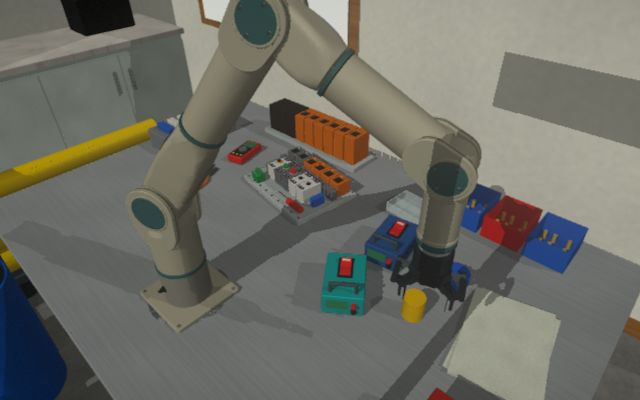

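View pics/wrist0.png

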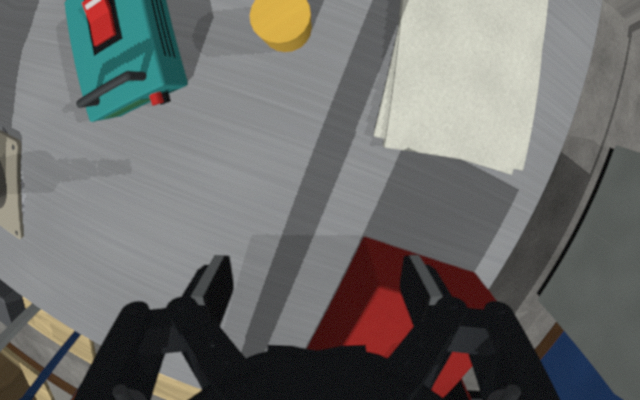

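```bash
python3 - <<'E'
import cv2,numpy as np
a=cv2.imread("pics/scene0.png")[195:330,230:410]; b=cv2.imread("pics/side0.png")[135:225,230:370]
c=cv2.imread("pics/scene0.png")[100:190,220:360]
cv2.imwrite("pics/a0.png",cv2.resize(a,None,fx=4.4,fy=4.4,interpolation=2))
b=cv2.resize(b,(640,int(90*640/140)),interpolation=2); c=cv2.resize(c,(640,411),interpolation=2)
cv2.imwrite("pics/b0.png",b); cv2.imwrite("pics/c0.png",c)
E
```

```text
(no output)
```

View pics/a0.png

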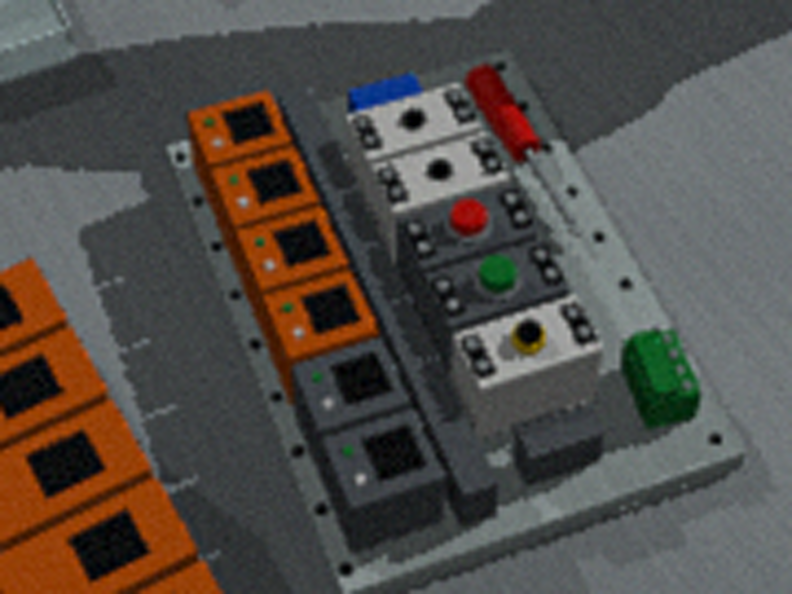

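View pics/b0.png

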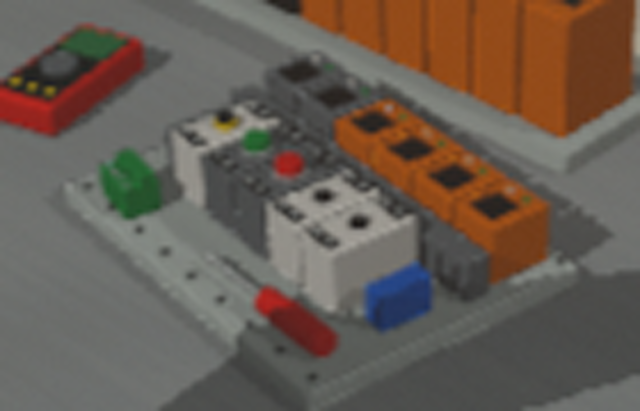

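View pics/c0.png

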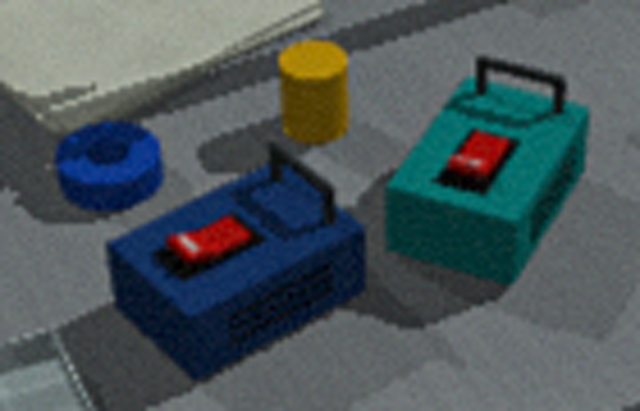

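```bash
cat > h.py <<'E'
import numpy as np,cv2,pickle
from scipy.spatial.transform import Rotation as R
def ray(c,uv,state=None):
    im=c["image"]; f=im.shape[0]/2/np.tan(np.radians(c["vertical_fov"]/2))
    x=(uv[0]-c["cx"])/f; y=(uv[1]-c["cy"])/f
    if "mount" in c:
        r=np.hypot(x,y); d=np.array([x/r*np.sin(r),-y/r*np.sin(r),-np.cos(r)])
        Rt=R.from_rotvec(state["ee_rot"]).as_matrix(); M=np.array(c["mount"])
        return Rt@M[:3,3]+state["tool_pos"], Rt@M[:3,:3]@d
    return np.array(c["origin"]), R.from_rotvec(c["rotation"]).as_matrix()@np.array([x,-y,-1])
def onz(c,uv,z,state=None):
    o,d=ray(c,uv,state); return o+d*(z-o[2])/d[2]
def tri(r1,r2):
    A=np.stack([r1[1],-r2[1]],1); t=np.linalg.lstsq(A,r2[0]-r1[0],rcond=None)[0]
    p,q=r1[0]+t[0]*r1[1],r2[0]+t[1]*r2[1]; return (p+q)/2,np.linalg.norm(p-q)
def blobs(im,lo,hi,roi,amin=8):
    x0,y0,x1,y1=roi; h=cv2.cvtColor(im[y0:y1,x0:x1],cv2.COLOR_RGB2HSV)
    m=cv2.inRange(h,np.array(lo),np.array(hi)); n,l,s,c=cv2.connectedComponentsWithStats(m)
    return [(c[i]+[x0,y0],s[i,4],s[i,:4]+[x0,y0,0,0]) for i in range(1,n) if s[i,4]>=amin]
E
python3 - <<'E'
from h import *
D={n:pickle.load(open(f"pics/{n}0.pkl","rb")) for n in("scene","side")}
roi={"scene":(270,200,400,330),"side":(240,140,360,220)}
for n in D:
    c=D[n][1]
    for nm,lo,hi in[("green",(45,100,50),(75,255,255)),("red",(0,150,90),(8,255,255)),("yellow",(20,120,80),(35,255,255))]:
        for b in blobs(c["image"],lo,hi,roi[n],5): print(n,nm,b[0].round(1),b[1],onz(c,b[0],93)[:2].round(1))
for nm,u1,u2 in [("tripcap",(230+528/4.4,195+332/4.4),(230+224/4.571,135+117/4.571)),("bar",(220+188/4.57,100+241/4.57),None)]:
    print(nm,onz(D["scene"][1],u1,93 if nm!="bar" else 88), u2 and onz(D["side"][1],u2,93))
for n,r in(("scene",(230,130,310,185)),("side",(360,210,420,270))):
    c=D[n][1]
    for b in blobs(c["image"],(0,150,90),(8,255,255),r,5)+blobs(c["image"],(174,120,90),(180,255,255),r,5): print(n,"rocker",b[0].round(1),b[1],b[2],onz(c,b[0],82)[:2].round(1))
c=D["scene"][1]
for nm,uv,z in[("handle top L",(272,147),110),("handle R",(332,186),110),("topcorner A",(112,243),75),("B",(192,318),75),("C",(364,240),75)]:
    print(nm,onz(c,(220+uv[0]/4.57,100+uv[1]/4.57),z)[:2].round(1))
E
```

```text
scene green [342.8 256.2] 56 [575.1 197.4]
scene green [380.1 277.8] 172 [527.7 306.4]
scene green [301.4 280.2] 5 [711.6 208. ]
scene green [308.5 297. ] 6 [720.3 261.2]
scene red [343.8 219.7] 99 [499.5  86.2]
scene red [336.3 243.3] 41 [566.4 150.1]
scene yellow [349.9 272.8] 17 [588.1 253. ]
side green [249.9 144.3] 38 [583.4 421.9]
side green [285.8 165.4] 20 [569.  190.7]
side green [258.3 175.3] 124 [454.3 215.5]
side red [249.9 153.6] 164 [534.6 362.7]
side red [292.7 170.4] 23 [562.6 145.6]
side red [294.3 204.8] 105 [417.7 -12.6]
side yellow [279.1 161.8] 9 [570.3 229.4]
tripcap [583.79615837 246.75210765  93.        ] [575.92791383 236.21350023  93.        ]
bar [ 578.30768819 -324.41035246   88.        ] None
scene rocker [266.5 152. ] 68 [258 148  17   9] [ 557.7 -325.4]
side rocker [396.5 229. ] 126 [389 221  17  15] [ 555.2 -328.6]
side rocker [388.6 261. ] 16 [387 259   4   5] [ 423.2 -394. ]
side rocker [398.5 220.7] 6 [396 220   6   2] [ 593.3 -309.5]
handle top L [ 481.2 -371. ]
handle R [ 463.4 -303.8]
topcorner A [ 624.7 -366.4]
B [ 608.1 -256.8]
C [ 453.7 -271.9]
```

```bash
python3 -m inch '[[0,0.06,-0.022,0,0,0,0],[0,0.15,-0.056,0,0,0,0],[0,0.24,-0.09,0,0,0,0],[0,0.33,-0.123,0,0,0,0],[0,0.42,-0.156,0,0,0,0],[0,0.51,-0.19,0,0,0,0],[0,0.6,-0.223,0,0,0,0],[0,0.66,-0.245,0,0,0,0],[0,0.686,-0.255,0,0,0,0],[0,0.686,-0.255,0,0,0,0]]'
python3 - <<'E'
from workcell import manip, viewer
import cv2,pickle
s=manip.observe();c=viewer.capture("wrist"); pickle.dump((s,c),open("pics/w1.pkl","wb")); cv2.imwrite("pics/w1.png",c["image"][:,:,::-1]); print(s["t"],s["tool_pos"],s["q"],s["ee_rot"])
E
```

```text
t: 1.4
tool_pos: [560.2, -320.0, 245.0]
ee_rot: [-3.09, -0.564, 0.001]
contact_force: [-0.5, -0.8, 0.2]
grip_width: -0.002
1.4 [ 560.20558586 -320.02856705  244.97238007] [ 0.45289839  0.62180148  0.03790691  1.53176644 -0.02595554  0.98921394
 -0.711877  ] [-3.09045552e+00 -5.63850333e-01  1.23590676e-03]
```

View pics/w1.png

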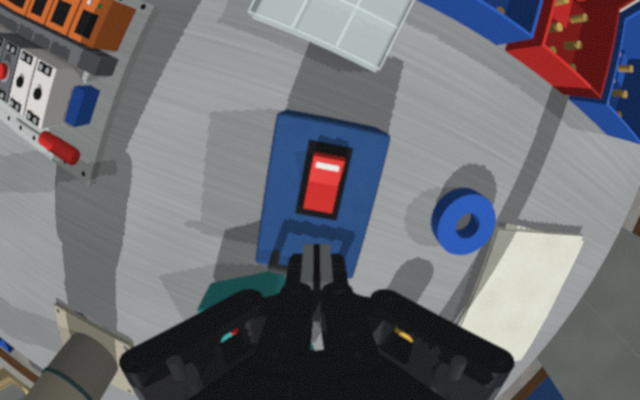

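The wrist view shows the blue supply with the white ON bar near (327,167) and the rocker's far half at (320,205). The fingertips are shut at (317,247). The turquoise look-alike is under the gripper, at lower left.

```bash
python3 - <<'E'
from h import *
s,c=pickle.load(open("pics/w1.pkl","rb")); im=c["image"]
roi=(290,130,360,225)
w=blobs(im,(0,0,170),(180,110,255),roi,5); print("white",w)
for b in w: print(onz(c,b[0],88,s).round(1))
r=blobs(im,(0,150,90),(8,255,255),roi,20)+blobs(im,(172,120,90),(180,255,255),roi,20)
for b in r: print("red",b,onz(c,b[0],80,s).round(1))
for uv in[(278,113),(388,133),(259,258)]: print(uv,onz(c,uv,75,s).round(1))
cs=pickle.load(open("pics/scene0.pkl","rb"))[1]
u=(220+188/4.57,100+241/4.57)
print("tri",tri(ray(c,w[0][0],s),ray(cs,u)) if w else 0)
Rt=R.from_rotvec(s["ee_rot"]).as_matrix(); print(Rt.round(4)); d=np.array([581,243,245])-s["tool_pos"]; print("to trip",(Rt.T@d/600).round(3))
E
```

```text
white [(array([326.88095238, 166.30357143]), np.int32(168), array([315, 161,  25,  11]))]
[ 578.7 -324.2   88. ]
red (array([322.66666667, 184.52589884]), np.int32(1641), array([303, 153,  43,  61])) [ 558.2 -328.    80. ]
(278, 113) [ 609.  -262.6   75. ]
(388, 133) [ 629.4 -369.8   75. ]
(259, 258) [ 451.4 -292.6   75. ]
tri (array([ 578.57349462, -324.14980809,   88.23182917]), np.float64(0.3178535147112982))
[[ 9.356e-01  3.531e-01 -8.000e-04]
 [ 3.531e-01 -9.356e-01 -0.000e+00]
 [-8.000e-04 -3.000e-04 -1.000e+00]]
to trip [ 0.364 -0.866 -0.   ]
```

```bash
python3 -m inch '[[0,0.035,-0.083,0,0,0,0],[0,0.075,-0.178,0,0,0,0],[0,0.115,-0.274,0,0,0,0],[0,0.155,-0.369,0,0,0,0],[0,0.195,-0.464,0,0,0,0],[0,0.235,-0.559,0,0,0,0],[0,0.275,-0.654,0,0,0,0],[0,0.315,-0.749,0,0,0,0],[0,0.35,-0.833,0,0,0,0],[0,0.364,-0.866,0,0,0,0]]'
python3 - <<'E'
from workcell import manip, viewer
import cv2,pickle
s=manip.observe();c=viewer.capture("wrist"); pickle.dump((s,c),open("pics/w2.pkl","wb")); cv2.imwrite("pics/w2.png",c["image"][:,:,::-1]); print(s["t"],s["tool_pos"],s["q"],s["ee_rot"],abs(s["joint_velocities"]).max())
E
```

```text
t: 2.7
tool_pos: [581.6, 244.5, 245.3]
ee_rot: [-3.09, -0.564, -0.0]
contact_force: [-0.5, -0.4, 0.6]
grip_width: -0.002
2.7 [581.572115   244.53384937 245.29609259] [-0.45827069  0.59963825  0.02654367  1.57470534 -0.01893094  0.96728792
 -1.63526631] [-3.08988314e+00 -5.64091617e-01 -7.59898878e-05] 0.23125358325841577
```

View pics/w2.png

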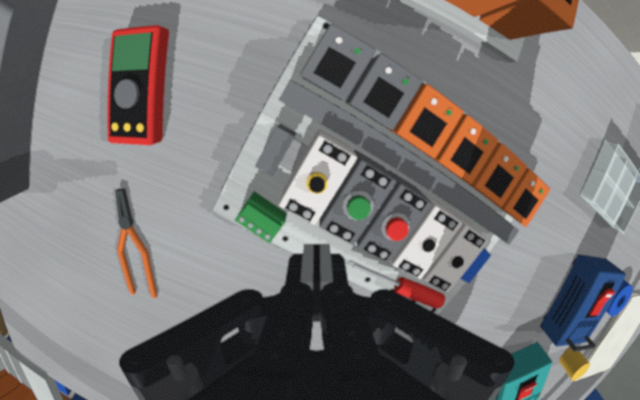

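Candidates among the white breakers are (317,184), (428,245) and (457,262). Only (317,184) shows yellow and stands proud. The green start button is at (358,208) and the red stop at (397,230).

```bash
python3 - <<'E'
from h import *
s,c=pickle.load(open("pics/w2.pkl","rb")); im=c["image"]
cv2.imwrite("pics/w2c.png",cv2.resize(im[150:280,270:490,::-1],None,fx=3.6,fy=3.6,interpolation=2))
Rt=R.from_rotvec(s["ee_rot"]).as_matrix()
roi=(295,165,335,200)
k=blobs(im,(0,0,0),(180,255,45),roi,20); print(k)
for b in k: print("black",onz(c,b[0],93,s).round(1))
h=cv2.cvtColor(im[172:198,304:330],cv2.COLOR_RGB2HSV);
for b in blobs(im,(18,110,70),(36,255,255),roi,5): print("yel",b,onz(c,b[0],89,s).round(1))
cs=pickle.load(open("pics/scene0.pkl","rb"))[1]; cd=pickle.load(open("pics/side0.pkl","rb"))[1]
for nm,lo,hi,roi,u,v in[("green",(45,100,50),(75,255,255),(338,190,378,226),(342.8,256.2),(285.8,165.4)),("red",(0,150,90),(8,255,255),(380,213,415,248),(336.3,243.3),(292.7,170.4))]:
    for b in blobs(im,lo,hi,roi,30):
        print(nm,b,onz(c,b[0],93,s).round(1),onz(c,b[0],91,s).round(1),tri(ray(c,b[0],s),ray(cs,u)))
E
```

```text
[(array([316.51908397, 183.95419847]), np.int32(131), array([311, 178,  12,  13]))]
black [581.6 244.   93. ]
yel (array([316.53374233, 180.46625767]), np.int32(163), array([307, 173,  20,  19])) [583.8 244.8  89. ]
green (array([358.48536585, 207.24390244]), np.int32(410), array([348, 196,  22,  24])) [574.  197.1  93. ] [573.4 196.6  91. ] (array([573.93967261, 196.59666794,  91.53963119]), np.float64(0.7701768512823608))
red (array([396.72727273, 228.80440771]), np.int32(363), array([387, 218,  21,  22])) [566.3 150.3  93. ] [565.6 149.4  91. ] (array([566.34447925, 150.17450897,  92.91904892]), np.float64(0.22821908858887457))
```

View pics/w2c.png

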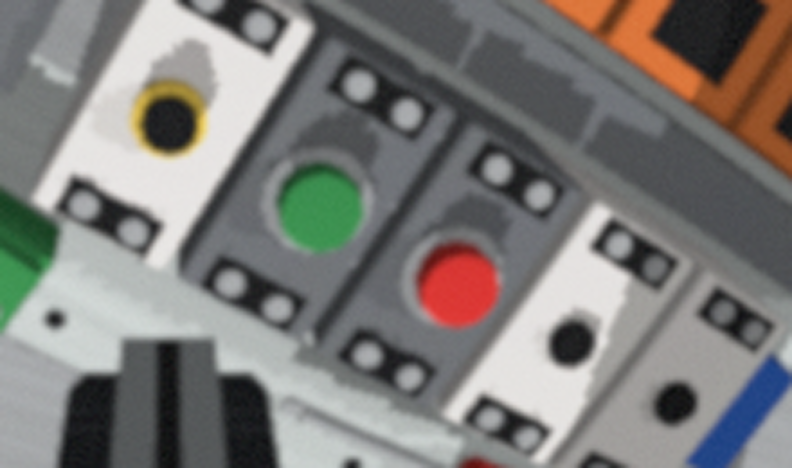

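```bash
python3 -m inch '[[0,0,0,0.03,0,0,0],[0,0,0,0.065,0,0,0],[0,0,0,0.1,0,0,0],[0,0,0,0.135,0,0,0],[0,0,0,0.165,0,0,0],[0,0,0,0.19,0,0,0],[0,0,0,0.205,0,0,0],[0,0,0,0.213,0,0,0],[0,0,0,0.216,0,0,0],[0,0,0,0.216,0,0,0]]'
python3 - <<'E'
from workcell import manip, viewer
import cv2,pickle
s=manip.observe();c=viewer.capture("wrist"); pickle.dump((s,c),open("pics/w3.pkl","wb")); cv2.imwrite("pics/w3.png",cv2.resize(c["image"][140:280,200:440,::-1],None,fx=3.3,fy=3.3)); print(s["t"],s["tool_pos"],s["contact_force"])
E
```

```text
t: 4.0
tool_pos: [582.0, 243.2, 116.0]
ee_rot: [-3.091, -0.562, -0.001]
contact_force: [1.1, -0.1, -0.3]
grip_width: 0.002
4.0 [581.9668184  243.16661915 116.04889435] [ 1.09663165 -0.07305607 -0.25136526]
```

View pics/w3.png

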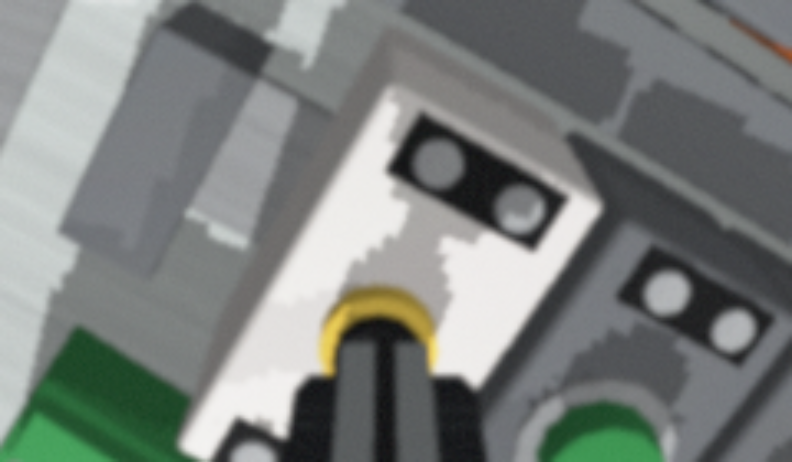

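The shut fingertips sit over the yellow-rimmed black cap, so I'm pressing.

```bash
python3 -m inch '[[0,0,0,0.004,0,0,0],[0,0,0,0.008,0,0,0],[0,0,0,0.012,0,0,0],[0,0,0,0.016,0,0,0],[0,0,0,0.02,0,0,0],[0,0,0,0.023,0,0,0],[0,0,0,0.026,0,0,0],[0,0,0,0.028,0,0,0],[0,0,0,0.03,0,0,0],[0,0,0,0.03,0,0,0]]'
```

```text
t: 5.3
tool_pos: [581.7, 242.9, 98.1]
ee_rot: [3.091, 0.562, 0.0]
contact_force: [-1.1, 0.2, 5.1]
grip_width: 0.001
```

```bash
python3 -m inch '[[0,0,0,0.001,0,0,0],[0,0,0,0.002,0,0,0],[0,0,0,0.003,0,0,0],[0,0,0,0.004,0,0,0],[0,0,0,0.004,0,0,0],[0,0,0,0.004,0,0,0],[0,0,0,0.004,0,0,0],[0,0,0,0.004,0,0,0],[0,0,0,0.004,0,0,0],[0,0,0,0.004,0,0,0]]'
```

```text
t: 6.55
tool_pos: [581.8, 242.9, 97.8]
ee_rot: [-3.091, -0.562, -0.001]
contact_force: [-5.8, -1.8, 19.9]
grip_width: -0.003
```

The force rose to 20 N with no further motion, so the button is at its stop. Next I retract and check.

```bash
python3 -m inch '[[0,0,0,-0.01,0,0,0],[0,0,0,-0.03,0,0,0],[0,0,0,-0.06,0,0,0],[0,0,0,-0.1,0,0,0],[0,0,0,-0.14,0,0,0],[0,0,0,-0.18,0,0,0],[0,0,0,-0.21,0,0,0],[0,0,0,-0.235,0,0,0],[0,0,0,-0.25,0,0,0],[0,0,0,-0.25,0,0,0]]'
python3 - <<'E'
from workcell import manip, viewer
from h import *
s=manip.observe();c=viewer.capture("wrist"); cv2.imwrite("pics/w4.png",cv2.resize(c["image"][150:280,270:490,::-1],None,fx=3.6,fy=3.6)); print(s["t"],s["tool_pos"])
Rt=R.from_rotvec(s["ee_rot"]).as_matrix(); d=np.array([578.6,-324.2,245])-s["tool_pos"]; print((Rt.T@d/600).round(4))
E
```

```text
t: 7.8
tool_pos: [582.0, 243.1, 245.9]
ee_rot: [-3.091, -0.562, -0.002]
contact_force: [0.4, -0.4, -0.2]
grip_width: 0.003
7.8 [582.0141132  243.06743363 245.93757546]
[-0.3382  0.8829  0.0011]
```

View pics/w4.png

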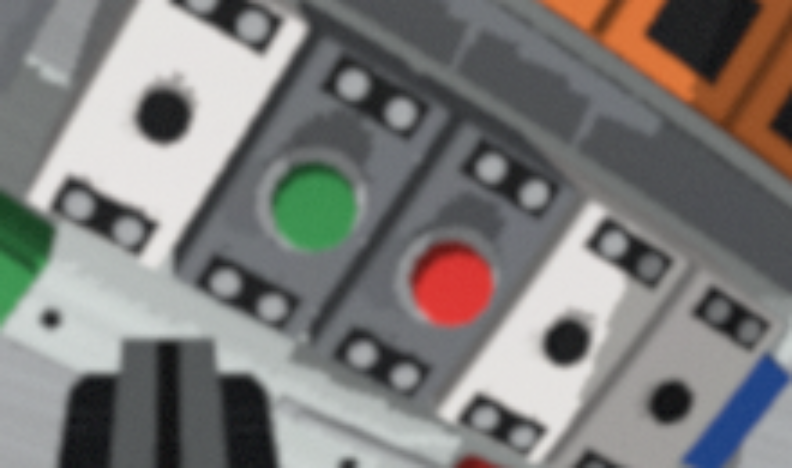

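The yellow is gone and the cap matches the other home breakers, so the breaker is reset. Next is the rocker.

```bash
python3 -m inch '[[0,-0.033,0.086,0,0,0,0],[0,-0.07,0.183,0,0,0,0],[0,-0.107,0.28,0,0,0,0],[0,-0.144,0.376,0,0,0,0],[0,-0.18,0.47,0,0,0,0],[0,-0.217,0.567,0,0,0,0],[0,-0.254,0.663,0,0,0,0],[0,-0.29,0.757,0,0,0,0],[0,-0.323,0.843,0,0,0,0],[0,-0.338,0.883,0,0,0,0]]'
python3 -m inch '[[0,0,0,0.02,0,0,0],[0,0,0,0.05,0,0,0],[0,0,0,0.085,0,0,0],[0,0,0,0.12,0,0,0],[0,0,0,0.15,0,0,0],[0,0,0,0.175,0,0,0],[0,0,0,0.19,0,0,0],[0,0,0,0.2,0,0,0],[0,0,0,0.204,0,0,0],[0,0,0,0.204,0,0,0]]'
python3 - <<'E'
from workcell import manip, viewer
from h import *
s=manip.observe();c=viewer.capture("wrist"); cv2.imwrite("pics/w5.png",cv2.resize(c["image"][140:280,200:440,::-1],None,fx=3.3,fy=3.3)); print(s["t"],s["tool_pos"])
Rt=R.from_rotvec(s["ee_rot"]).as_matrix(); d=np.array([578.6,-324.2,95])-s["tool_pos"]; print((Rt.T@d/600).round(4))
E
```

```text
t: 9.1
tool_pos: [576.5, -328.9, 244.1]
ee_rot: [3.091, 0.554, -0.004]
contact_force: [0.1, 0.5, 0.0]
grip_width: -0.0
t: 10.35
tool_pos: [578.6, -324.5, 123.2]
ee_rot: [3.091, 0.562, 0.001]
contact_force: [-0.2, -0.4, 0.1]
grip_width: 0.002
10.35 [ 578.64182582 -324.48848399  123.21655145]
[ 0.0001 -0.0005  0.047 ]
```

View pics/w5.png

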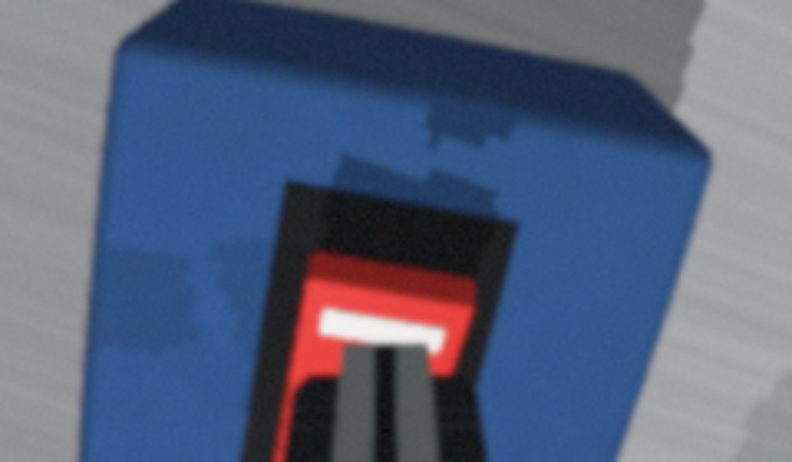

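The fingertips are aligned just over the white bar, so I'm pressing the raised half.

```bash
python3 -m inch '[[0,0,0,0.008,0,0,0],[0,0,0,0.016,0,0,0],[0,0,0,0.023,0,0,0],[0,0,0,0.028,0,0,0],[0,0,0,0.033,0,0,0],[0,0,0,0.037,0,0,0],[0,0,0,0.041,0,0,0],[0,0,0,0.044,0,0,0],[0,0,0,0.047,0,0,0],[0,0,0,0.047,0,0,0]]'
```

```text
t: 11.65
tool_pos: [579.3, -324.4, 95.1]
ee_rot: [3.09, 0.562, 0.003]
contact_force: [3.5, 0.0, 3.8]
grip_width: -0.004
```

```bash
python3 -m inch '[[0,0,0,0.001,0,0,0],[0,0,0,0.002,0,0,0],[0,0,0,0.003,0,0,0],[0,0,0,0.004,0,0,0],[0,0,0,0.004,0,0,0],[0,0,0,0.004,0,0,0],[0,0,0,0.004,0,0,0],[0,0,0,0.004,0,0,0],[0,0,0,0.004,0,0,0],[0,0,0,0.004,0,0,0]]'
```

```text
t: 12.9
tool_pos: [579.4, -324.5, 94.9]
ee_rot: [3.09, 0.562, 0.003]
contact_force: [0.2, 2.9, 17.1]
grip_width: 0.003
```

The force is 17 N at the hard stop. Next I retract and verify before the start button.

```bash
python3 -m inch '[[0,0,0,-0.01,0,0,0],[0,0,0,-0.03,0,0,0],[0,0,0,-0.06,0,0,0],[0,0,0,-0.1,0,0,0],[0,0,0,-0.14,0,0,0],[0,0,0,-0.18,0,0,0],[0,0,0,-0.21,0,0,0],[0,0,0,-0.235,0,0,0],[0,0,0,-0.25,0,0,0],[0,0,0,-0.25,0,0,0]]'
python3 - <<'E'
from workcell import manip, viewer
from h import *
s=manip.observe();c=viewer.capture("wrist"); cv2.imwrite("pics/w6.png",cv2.resize(c["image"][100:280,220:420,::-1],None,fx=3.3,fy=3.3)); print(s["t"],s["tool_pos"])
for b in blobs(c["image"],(0,0,170),(180,110,255),(290,130,360,225),5): print(b,onz(c,b[0],81,s).round(1))
for uv in[(278,113),(388,133),(259,258)]: pass
c=viewer.capture("scene");cv2.imwrite("pics/s6.png",cv2.resize(c["image"][100:190,220:360,::-1],None,fx=4.57,fy=4.57))
Rt=R.from_rotvec(s["ee_rot"]).as_matrix(); d=np.array([573.7,196.8,245])-s["tool_pos"]; print((Rt.T@d/600).round(4))
E
```

```text
t: 14.15
tool_pos: [578.6, -324.4, 242.7]
ee_rot: [3.09, 0.562, 0.001]
contact_force: [-0.9, 0.3, 0.1]
grip_width: 0.0
14.15 [ 578.62559518 -324.42562003  242.72070398]
(array([316.08536585, 178.6097561 ]), np.int32(164), array([305, 174,  24,  10])) [ 581.1 -323.8   81. ]
[ 0.2982 -0.816  -0.0041]
```

View pics/w6.png

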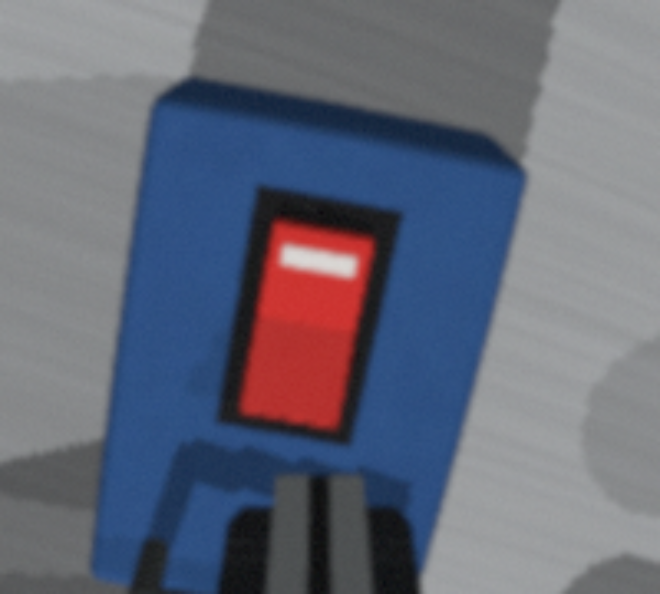

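View pics/s6.png

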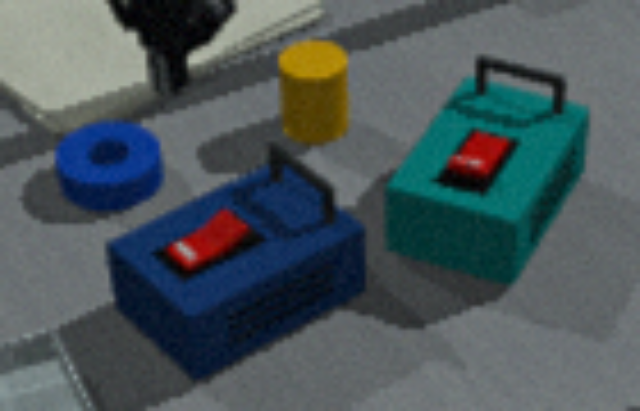

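The rocker is now tipped to ON, with its ON half level and the other half raised, and the supply has not moved. Next is the start button.

```bash
python3 -m inch '[[0,0.03,-0.082,0,0,0,0],[0,0.065,-0.178,0,0,0,0],[0,0.1,-0.274,0,0,0,0],[0,0.134,-0.367,0,0,0,0],[0,0.168,-0.46,0,0,0,0],[0,0.203,-0.556,0,0,0,0],[0,0.238,-0.652,0,0,0,0],[0,0.27,-0.74,0,0,0,0],[0,0.29,-0.794,0,0,0,0],[0,0.298,-0.816,0,0,0,0]]'
python3 -m inch '[[0,0,0,0.01,0,0,0],[0,0,0,0.04,0,0,0],[0,0,0,0.075,0,0,0],[0,0,0,0.11,0,0,0],[0,0,0,0.14,0,0,0],[0,0,0,0.17,0,0,0],[0,0,0,0.19,0,0,0],[0,0,0,0.203,0,0,0],[0,0,0,0.21,0,0,0],[0,0,0,0.21,0,0,0]]'
python3 - <<'E'
from workcell import manip, viewer
from h import *
s=manip.observe();c=viewer.capture("wrist"); cv2.imwrite("pics/w7.png",cv2.resize(c["image"][140:280,200:440,::-1],None,fx=3.3,fy=3.3)); print(s["t"],s["tool_pos"])
Rt=R.from_rotvec(s["ee_rot"]).as_matrix(); d=np.array([573.7,196.8,101])-s["tool_pos"]; print((Rt.T@d/600).round(4))
E
```

```text
t: 15.5
tool_pos: [572.5, 199.5, 241.4]
ee_rot: [-3.089, -0.568, 0.003]
contact_force: [0.7, -1.4, -0.0]
grip_width: -0.003
t: 16.75
tool_pos: [573.5, 196.9, 116.4]
ee_rot: [3.091, 0.562, 0.0]
contact_force: [-0.3, 0.2, 0.2]
grip_width: 0.003
16.75 [573.53017048 196.94568568 116.37429351]
[0.0002 0.0003 0.0256]
```

View pics/w7.png

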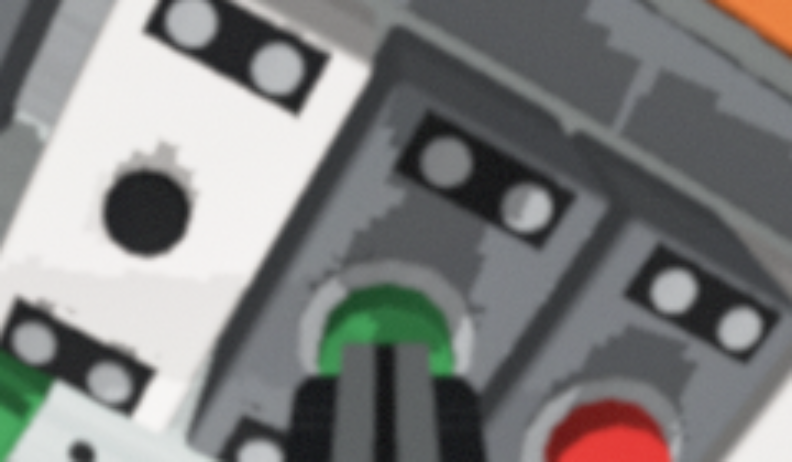

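The shut fingertips are centred on the green button and well clear of the red one. Now I press and hold.

```bash
python3 -m inch '[[0,0,0,0.005,0,0,0],[0,0,0,0.01,0,0,0],[0,0,0,0.014,0,0,0],[0,0,0,0.018,0,0,0],[0,0,0,0.022,0,0,0],[0,0,0,0.025,0,0,0],[0,0,0,0.027,0,0,0],[0,0,0,0.028,0,0,0],[0,0,0,0.029,0,0,0],[0,0,0,0.029,0,0,0]]'
python3 -m inch '[[0,0,0,0,0,0,0],[0,0,0,0,0,0,0],[0,0,0,0,0,0,0],[0,0,0,0,0,0,0],[0,0,0,0,0,0,0],[0,0,0,0,0,0,0],[0,0,0,-0.005,0,0,0],[0,0,0,-0.015,0,0,0],[0,0,0,-0.03,0,0,0],[0,0,0,-0.03,0,0,0]]'
```

```text
t: 18.05
tool_pos: [573.5, 196.9, 100.9]
ee_rot: [-3.091, -0.562, -0.001]
contact_force: [-5.0, -1.2, 17.3]
grip_width: -0.002
t: 19.3
tool_pos: [574.0, 197.1, 117.6]
ee_rot: [-3.091, -0.562, -0.002]
contact_force: [-0.1, -0.6, -0.2]
grip_width: 0.002
```

```bash
python3 -m inch '[[0,0,0,-0.02,0,0,0],[0,0,0,-0.05,0,0,0],[0,0,0,-0.08,0,0,0],[0,0,0,-0.11,0,0,0],[0,0,0,-0.14,0,0,0],[0,0,0,-0.17,0,0,0],[0,0,0,-0.19,0,0,0],[0,0,0,-0.205,0,0,0],[0,0,0,-0.21,0,0,0],[0,0,0,-0.21,0,0,0]]'
python3 - <<'E'
from workcell import manip, viewer
from h import *
s=manip.observe();c=viewer.capture("wrist"); cv2.imwrite("pics/w8.png",c["image"][:,:,::-1]); print(s["t"],s["tool_pos"],s["contact_force"].round(1))
for b in blobs(c["image"],(45,100,50),(75,255,255),(270,160,345,225),60): print(b,onz(c,b[0],93,s).round(1))
c=viewer.capture("scene");cv2.imwrite("pics/s8.png",c["image"][:,:,::-1])
E
```

```text
t: 20.55
tool_pos: [573.3, 196.8, 242.7]
ee_rot: [3.091, 0.562, -0.001]
contact_force: [-0.4, -0.0, 0.3]
grip_width: 0.003
20.55 [573.29434076 196.80104088 242.73686335] [-0.4 -0.   0.3]
(array([316.27664399, 183.98412698]), np.int32(441), array([305, 172,  23,  25])) [573.9 196.6  93. ]
```

View pics/w8.png

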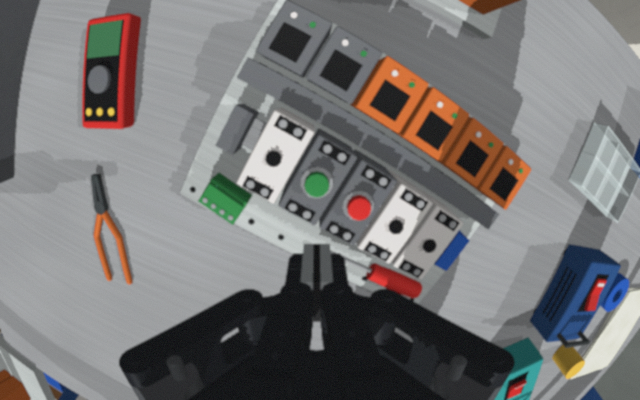

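View pics/s8.png

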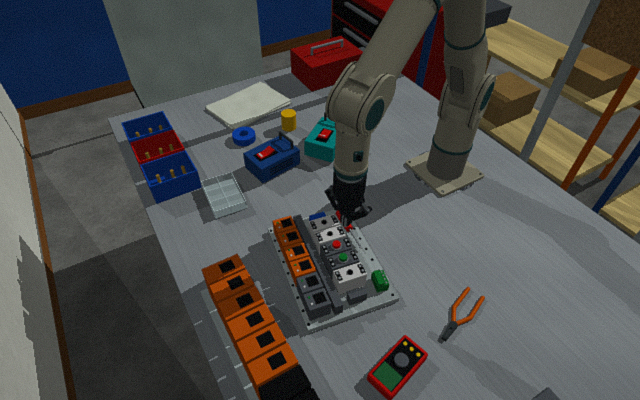

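The breaker button is home at (273,158) with no yellow, green is up at (317,184) and red is up at (360,208). The supply rocker is on, the loose parts have not moved and the arm is clear.

```bash
python3 -c "
from workcell import order
print(order.finish_job())"
```

```text
the job is handed in; nothing more can be done
None
```

I carried out all three presses in order with the shut fingertips and handed the job in at about 20.6 s. It reported no verdict.

- **Breaker:** I pushed the tripped button down until it stopped moving, at about 20 N. Afterwards no yellow showed and the cap looked like the other two.
- **Rocker:** I pressed the raised end of the blue supply's rocker to its stop, at about 17 N. The pictures show it tipped to ON, with the supply where it was.
- **Start button:** I pressed it fully down, at about 17 N, and held it there for about 1 s. It came back up.

In the last pictures the red stop button was up and untouched, and the loose tools and parts had not visibly moved. The arm stood clear, with about 0 N on it. No check failed or disagreed. Whether the buttons and rocker were fully home was judged from the forces, the tool height and the pictures, because the joint values cannot be read directly.

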